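# Slide the battery box home into its charging bay

## Robot

A 6-joint arm with a two-finger parallel gripper is mounted at the origin on a cart in front of the work surface, level with it; the furniture and walls round the work are solid. World frame = base frame: x ahead of the robot, y to its left, z up, the work surface at z = 0. Lengths are in m, angles in rad, forces in N, time in s.
With the tool pointing down it reaches from about 0.275 to 0.725 m from the base axis. Payload 15.9 kg.
Tool frame: the origin (TCP) lies midway between the tips of the shut fingers; the grasp point (between the pads) lies 19 mm behind it; z points along the fingers, y is the line along which they close (so a half turn about z gives the same grasp; the last joint's range is limited). The gripper opens to 85 mm and grips with 20 to 120 N. Pads are 22 mm wide; open, the fingers measure 114 mm over their backs; the gripper's body (76 mm by 85 mm) begins 54 mm behind the grasp point. The pads swing forward as they close: fully open they stand 13 mm farther back than shut.
Start: joints at [1.182, 0.213, -0.034, 1.323, 0, 1.571], TCP at [0.19, 0.463, 0.231] pointing down, gripper open.
Joint ranges: [-2.98, 2.98], [-0.74, 1.72], [-1.14, 1.35], [-2.1, 2.04], [-1.57, 1.44], [-3.14, 3.14]. Speed limits (rad/s): [1.89, 1.89, 2.39, 2.57, 3.14, 3.14].

## Interface

Orientations are given as a rotation vector (axis times angle).
In Python, from workcell import r, read_camera gives the robot as it stands.
- The arm moves only by the tool jog_arm, never from a script. Its arguments are lists of equal length, an entry for each row: "xyz": the shift along the world's x, y, z in units of 0.06 m (1.0 is 0.06 m), a list of three; "rot": the turn, a rotation vector about the world's x, y, z in units of 2 pi rad (1.0 is 2 pi rad), a list of three. In form: {"xyz": [[x, y, z], ...], "rot": [[rx, ry, rz], ...]}. A call has 1 to 5 rows; each row shifts and turns the commanded pose from where the row before left it; what a row does not reach is not made up. A row lasts 1/8 s, in which the tool goes at most 62.5 mm and 10.7 degrees, less where a joint would pass 70% of its speed; a pose out of reach is approached as far as the arm can. A call with a number of a shift or a turn outside -1 to 1 is refused whole. A call with a gripper value outside its range is refused whole. "fingers" is the opening, from -1 (shut) to 1 (fully open), set as the call begins (left out, the last holds). The fingers move at their own pace and stop on an object; the grip force is fixed at half the most. Time passes only in rows, so rows that do not move let the fingers close. It gives the time, the measured TCP pose, the force, the opening and the grip force at its end, in the units of the state.
- r.get_obs(): the state, without advancing time (a new reading comes with each control period).
- read_camera(name): name is "scene" or "side" or "wrist"; returns a dict with "img" (420x560x3 uint8, blue, green, red), "camera_matrix" (3x3 intrinsics, pixels), "k1" (the pictures are not rectified: a ray, as slopes to the right and down, at radius r is drawn at 1 + k1 r^2 times it, then the intrinsics apply), "view" (4x4, takes a point from world to camera coordinates); the wrist camera has in their place "mount" (4x4, takes a point from camera to tool coordinates, whose origin is the TCP and whose axes are the flange's). Camera axes: x right, y up, looking along -z (the intrinsics and any distortion apply to the point x, -y, -z); pixel columns grow to the right and rows downward; lengths in m; the calibration is good to about 2 mm. A picture is of the moment at which its call begins: read the wrist's pose just before it. There is no depth.
- r.close_job(): hands the job in; it is judged then, once.
The state is a dict: "time": time; "qpos": joint angles; "joint_velocities": joint speeds; "joint_efforts": joint torques, N m; "tool_pos": TCP position; "tcp_rot": TCP orientation; "force": force on the tool from outside, world axes, zero at the start; "torque": the same for the moment, N m; "gripper_width": opening from 0.0 (shut) to 1.0 (fully open); "gripper_force": force on a finger pad.
Only numpy, scipy, OpenCV 4.12 (cv2) and the standard library are available. Lean on these libraries where they do the work, as an engineer would, in place of code of your own. Each camera call takes 0.05 s, during which the arm holds its last target. There are 200 camera calls.

## Task

Push the tall battery box across the bench into its charging bay, until it is fully home between the yellow rails with its back flat against the bay's stop. It is heavy and tips easily, so push only on its black lower half, close to the bench, so that it slides upright; do not touch the blue upper half or the handle, and do not lift it. Leave the oiler, the carton, the tape roll and the vial standing where they are.

Things in the scene. Friction and masses are not known exactly. Their poses are not given: they have to be found in the camera images.
- battery_box: Battery box, about 1.5 kg (varies), slides at 5 to 14 N; 100 mm deep (own x), 140 wide (y). Lower half: plain black block, upright flat faces from the bench to 90 mm. Origin: centre of the underside; z up, +x to its back, the face that goes to the bay's stop. The face to push, at x = -50 mm, looks to the robot. Pushed near its base it slides, pushed above about 70 mm it may tip.
- box_upper: Blue upper half, fixed on the battery box, same outline, 91 to 171 mm above the bench; its black handle (12 mm bar along y) arches up to 206 mm. Origin: 90 mm above the box's origin, same axes. Not to be touched: keep the gripper's body clear of it, for instance by tilting the fingers forward to the box.
- bay: Charging bay fixed to the bench, open to the robot and above; no floor plate. Origin: on the bench, where the box's origin belongs; +x the way in. Dark stop face at x +50 mm, 60 high; grey charger behind it, 85 high, 190 wide. Yellow rails 24 high, inner faces y +-80 mm (10 mm play each side) from x +50 to -20, then flared outward 0.40 rad to inner edges y +-100, outer +-111 at x -68.
- oiler: White oiler bottle with a red spout, 42 mm across, 130 mm tall, loose, left of the bay. Origin: centre of the underside. Leave alone.
- carton: Small brown carton 61 x 60 x 50 mm, loose, right of the bay. Origin: centre of the underside. Leave alone.
- tape_roll: Black tape roll lying flat, 68 mm across, 18 mm high, loose, on the right in front of the bay. Origin: centre of the underside. Leave alone.
- vial: Yellow vial with a blue cap, 30 mm across, 64 mm tall, loose, on the left in front of the bay. Origin: centre of the underside. Leave alone.
Mind the look-alikes: they are no part of the job. Of the things that look like the battery_box, the larger one is meant.

How it is judged:
On the way:
1. the fingers push the battery box, still upright, through the mouth of the bay (its origin between 90 and 15 mm short of home) (x of battery_box in the frame of bay between -0.09 and -0.015 m and contact force between the fingers and battery_box above 1 N and angle between battery_box's own z axis and vertical below 0.1 rad), for 0.05 s.
At the end, for the whole second after the job is handed in: The battery box stands upright on the bench at rest between the rails, its back within 7 mm of the stop, within 14 mm of the bay's middle and square to it within 0.07 rad; oiler, carton, tape roll and vial stand upright within 20 mm of where they were (x of battery_box in the frame of bay between -0.007 and 0.006 m and y of battery_box in the frame of bay between -0.014 and 0.014 m and angle between the x axis of battery_box and the x axis of bay, either way round below 0.07 rad and angle between battery_box's own z axis and vertical below 0.05 rad and height (world z) of battery_box below 0.005 m and linear speed of battery_box below 0.01 m/s and distance of each of oiler, carton, tape_roll, vial from where it was at the start of the episode below 0.02 m and angle between each of oiler, carton, tape_roll, vial's own z axis and vertical below 0.1 rad); the robot touches nothing.
It fails at once if the battery box is tipped by more than 0.15 rad (angle between battery_box's own z axis and vertical above 0.15 rad).
It fails at once if the battery box is lifted off the bench (its origin more than 12 mm up) (height (world z) of battery_box above 0.012 m).
It fails at once if the robot presses on the blue upper half or handle with more than 1.5 N (contact force between any of the fingers, the arm and box_upper above 1.5 N).
It fails at once if the oiler, the carton, the tape roll or the vial is moved more than 20 mm (distance of any of oiler, carton, tape_roll, vial from where it was at the start of the episode above 0.02 m).
It also fails if it takes over 51 s, if anything falls off the work surface, if the arm or the gripper's body presses on something with over 40 N, if the wrist force passes 120 N, or if a joint passes its speed limit or range.

## Working session

There is one attempt and no reset: what is moved stays moved. The work goes in short steps, Python scripts to look and compute and a tool call to move; the robot and the scene stay as the last step left them, time stands still between calls to the robot, and variables do not carry over. Pictures are saved under pics/ and viewed, at most 10 in all, crops included, and the job is handed in when it is done.

Besides the shell and the picture viewer there is one more tool, called as name(argument=value, ...), one argument or row to a line, values as JSON. jog_arm: Moves the arm, as the interface text tells. Its arguments: {"type":"object","properties":{"xyz":{"type":"array"},"rot":{"type":"array"},"fingers":{"type":"number"}},"required":["xyz","rot"]}

```bash
mkdir -p pics; ls; cat > h.py <<'E'
import numpy as np, cv2, pickle
from workcell import r, read_camera
def snap(n,f):
    o=r.get_obs(); d=read_camera(n); d['obs']=o; cv2.imwrite(f'pics/{f}.png',d['img']); pickle.dump(d,open(f'pics/{f}.pkl','wb')); return d
def ray(d,uv):
    K=np.array(d['camera_matrix'],float); p=cv2.undistortPoints(np.array(uv,float).reshape(-1,1,2),K,np.array([d['k1'],0,0,0],float)).reshape(-1,2)
    V=np.array(d['view']); R=V[:3,:3]; t=V[:3,3]
    v=np.c_[p[:,0],-p[:,1],-np.ones(len(p))]@R
    return -R.T@t, v
def onz(d,uv,z):
    c,v=ray(d,uv); return c+v*((z-c[2])/v[:,2])[:,None]
def tri(d1,p1,d2,p2):
    c1,v1=ray(d1,[p1]);c2,v2=ray(d2,[p2]);A=np.c_[v1[0],-v2[0]]
    s=np.linalg.lstsq(A,c2-c1,rcond=None)[0]; a=c1+s[0]*v1[0]; b=c2+s[1]*v2[0]; return (a+b)/2,np.linalg.norm(a-b)
E
python3 - <<'E'
from h import *
a=snap('scene','s0');b=snap('side','d0')
print(r.get_obs()); 
for d in(a,b): print(d['camera_matrix'],d['k1'],d['view'])
E
```

```text
pics
{'time': 0.1, 'qpos': array([ 1.18198440e+00,  2.13284436e-01, -3.49816550e-02,  1.32350377e+00,
        1.72276171e-05,  1.57077933e+00]), 'joint_velocities': array([-0.00030005, -0.00325082,  0.00019036,  0.00117655,  0.00237369,
        0.00029613]), 'joint_efforts': array([-7.56600020e-04, -6.87255764e+01,  4.87804306e+01,  1.23952737e-02,
       -3.45656849e-05, -2.47798948e-05]), 'tool_pos': array([0.18942415, 0.46240027, 0.23088273]), 'tcp_rot': array([-6.06838708e-01, -3.08221690e+00,  1.49509375e-03]), 'force': array([-0.72688583,  0.07289996, -0.29088642]), 'torque': array([ 0.00203981,  0.02626333, -0.01144929]), 'gripper_force': 0.0, 'gripper_width': 1.00487409136077}
[[431.97801316   0.         275.65393034]
 [  0.         431.97801316 206.5408605 ]
 [  0.           0.           1.        ]] -0.1399697363358605 [[-0.93514181  0.35421721  0.00632165  0.58172133]
 [-0.27268559 -0.73105882  0.62545629  0.10891059]
 [ 0.22616888  0.5831665   0.7802336  -1.12789187]
 [ 0.          0.          0.          1.        ]]
[[524.62206601   0.         277.24606971]
 [  0.         524.62206601 206.89400578]
 [  0.           0.           1.        ]] -0.11443236287874445 [[-0.91406341  0.40537323  0.0126736   0.55755517]
 [-0.3592716  -0.82381832  0.43846014  0.2122463 ]
 [ 0.18818074  0.39622711  0.89866128 -1.23839246]
 [ 0.          0.          0.          1.        ]]
```

View pics/s0.png

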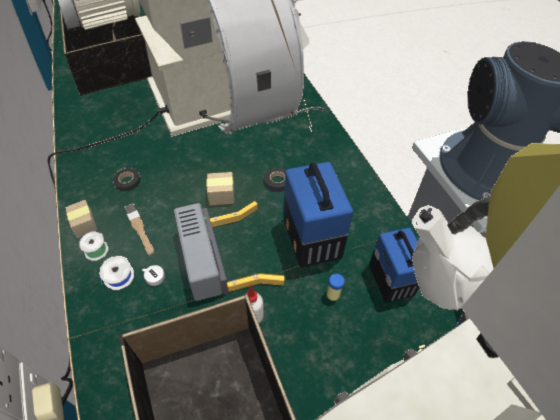

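View pics/d0.png

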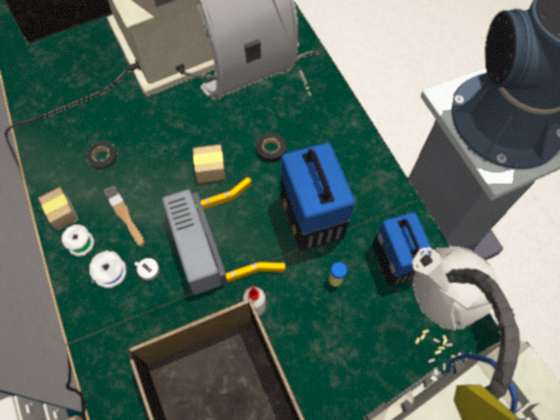

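The scene shows two blue and black boxes: scene (318,200)/side (316,190) is larger, and scene (397,262)/side (405,245) is smaller. The first fits "the larger one is meant". The bay (grey charger, yellow rails) is at scene (200,250). I'll confirm both in enlarged crops.

```bash
python3 - <<'E'
from h import *
for f,(x,y) in dict(s0=(165,150),d0=(155,130)).items():
    im=cv2.imread(f'pics/{f}.png')[y:y+190,x:x+260]
    cv2.imwrite(f'pics/{f}c.png',cv2.resize(im,None,fx=3,fy=3,interpolation=cv2.INTER_CUBIC))
E
```

```text
(no output)
```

View pics/s0c.png

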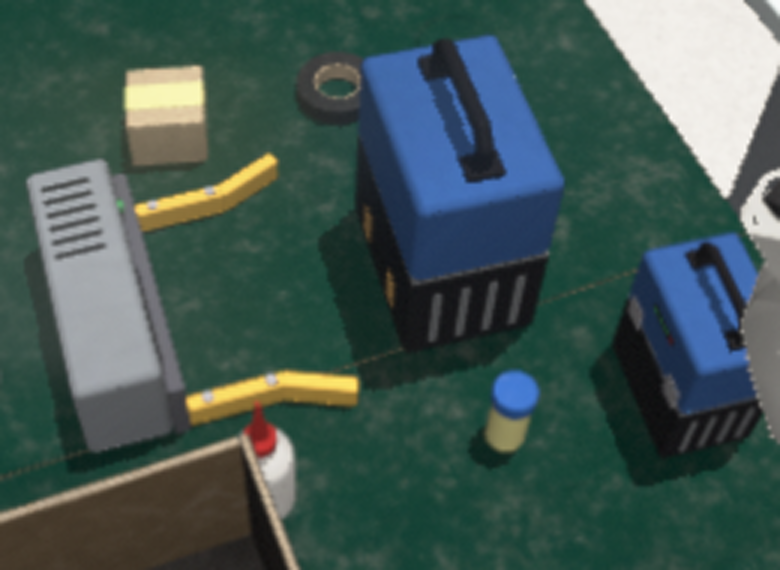

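View pics/d0c.png

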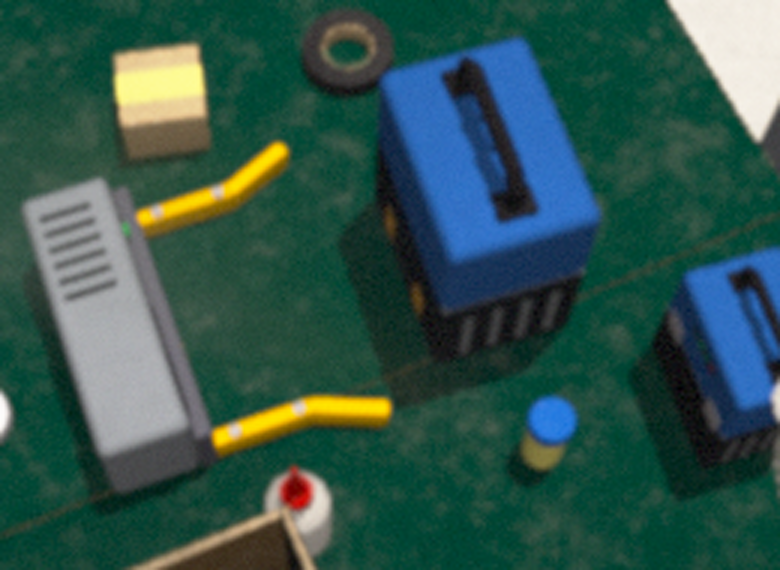

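The crops show the larger box with a plain black base and its back (orange contacts) facing the bay; the small one at the right is the look-alike. Next I'll triangulate the corners.

```bash
cat > m.py <<'E'
from h import *
L=lambda f:pickle.load(open(f'pics/{f}.pkl','rb'))
a,b=L('s0'),L('d0')
S=lambda p:(p[0]/3+165-1/3,p[1]/3+150-1/3); D=lambda p:(p[0]/3+155-1/3,p[1]/3+130-1/3)
P=dict(boxBR=((361,58),(381,75)),boxFR=((497,39),(525,40)),boxFL=((563,184),(601,216)),boxBL=((415,220),(453,265)),botBL=((407,349),(445,358)),
chTL=((29,177),(24,206)),chTR=((106,160),(103,179)),chBR=((166,380),(186,430)),
railRtip=((272,155),(282,142)),railLtip=((357,377),(391,399)),railLbend=((282,371),(302,398)),railRbendO=((217,190),(224,186)),
stopL=((183,400),(210,430)),vial=((515,388),(552,415)),oil=((258,408),(295,470)),tape=((337,85),(348,48)),cartA=((203,68),(198,44)),cartB=((205,113),(206,110)))
Q={}
for k,(p,q) in P.items():
    x,e=tri(a,S(p),b,D(q)); Q[k]=x; print(k,(x*1000).round(),'err',round(e*1000,1))
E
python3 m.py; python3 - <<'E'
from h import *
from m import *
# yellow rail masks, plane z=24mm, minAreaRects not used: hull points
for n,d in(('s',a),('d',b)):
    for nm,k,z in(('top',['boxBR','boxFR','boxFL','boxBL'],.171),('rail',['railRtip','railLtip','railLbend','railRbendO'],.024),('ch',['chTL','chTR','chBR'],.085)):
        i=0 if n=='s' else 1; f=S if n=='s' else D
        print(n,nm,(onz(d,[f(P[j][i]) for j in k],z)[:,:2]*1000).round().tolist())
E
```

```text
boxBR [593. -26. 176.] err 1.3
boxFR [494. -18. 166.] err 0.2
boxFL [509. 112. 165.] err 1.8
boxBL [606. 106. 165.] err 4.9
botBL [602. 104.   6.] err 6.1
chTL [826. -74.  92.] err 0.4
chTR [770. -76.  85.] err 1.6
chBR [781. 107.  75.] err 4.4
railRtip [639. -88.  21.] err 1.2
railLtip [650. 124.  28.] err 2.9
railLbend [700. 100.  27.] err 4.4
railRbendO [690. -74.  16.] err 0.4
stopL [767.  91.  13.] err 1.9
vial [566. 187.  64.] err 0.8
oil [735. 172. 122.] err 0.9
tape [ 561. -149.   11.] err 1.7
cartA [ 668. -176.   44.] err 0.3
cartB [ 686. -107.   70.] err 0.4
boxBR [593. -26. 176.] err 1.3
boxFR [494. -18. 166.] err 0.2
boxFL [509. 112. 165.] err 1.8
boxBL [606. 106. 165.] err 4.9
botBL [602. 104.   6.] err 6.1
chTL [826. -74.  92.] err 0.4
chTR [770. -76.  85.] err 1.6
chBR [781. 107.  75.] err 4.4
railRtip [639. -88.  21.] err 1.2
railLtip [650. 124.  28.] err 2.9
railLbend [700. 100.  27.] err 4.4
railRbendO [690. -74.  16.] err 0.4
stopL [767.  91.  13.] err 1.9
vial [566. 187.  64.] err 0.8
oil [735. 172. 122.] err 0.9
tape [ 561. -149.   11.] err 1.7
cartA [ 668. -176.   44.] err 0.3
cartB [ 686. -107.   70.] err 0.4
s top [[592.0, -30.0], [497.0, -14.0], [512.0, 116.0], [611.0, 109.0]]
s rail [[641.0, -86.0], [651.0, 122.0], [697.0, 99.0], [692.0, -68.0]]
s ch [[825.0, -80.0], [769.0, -76.0], [779.0, 113.0]]
d top [[591.0, -28.0], [496.0, -16.0], [510.0, 115.0], [605.0, 108.0]]
d rail [[639.0, -87.0], [648.0, 123.0], [702.0, 99.0], [691.0, -70.0]]
d ch [[826.0, -78.0], [771.0, -76.0], [783.0, 110.0]]
```

```bash
python3 - <<'E' | tail -3
from h import *
from m import *
for p,q in(((650,250),(690,270)),((735,235),(775,250)),((680,415),(730,432))):
    x,e=tri(a,S(p),b,D(q)); print('small',(x*1000).round(),round(e*1000,1))
E
```

```text
small [456. 150. 116.] 0.6
small [400. 162. 121.] 2.0
small [463. 239.  47.] 6.6
```

jog_arm(
  xyz=[
    [0.6,-0.8,0.1],
    [0.6,-0.8,0.1],
    [0.6,-0.8,0],
    [0.6,-0.8,0],
    [0.6,-0.8,0],
  ],
  rot=[
    [0,0,0.02],
    [0,0,0.02],
    [0,0,0.004],
    [0,0,0],
    [0,0,0],
  ],
)

```text
time: 0.72
tool_pos: [0.3703, 0.2209, 0.2432]
tcp_rot: [0.176, 3.137, 0.0]
force: [1.5, 1.4, -0.2]
gripper_width: 1.003
gripper_force: 0.0
```

jog_arm(
  xyz=[
    [0.2,-0.7,0],
    [0.2,-0.7,0],
    [0.1,-0.7,0],
    [0,-0.6,0],
    [0,0,0],
  ],
  rot=[
    [-0.003,-0.0276,0],
    [-0.003,-0.0276,0],
    [-0.003,-0.0276,0],
    [-0.003,-0.0276,0],
    [-0.003,-0.0276,0],
  ],
)

```text
time: 1.35
tool_pos: [0.3996, 0.0591, 0.2437]
tcp_rot: [0.134, 2.266, -0.057]
force: [0.3, 0.8, -0.4]
gripper_width: 0.999
gripper_force: 0.0
```

jog_arm(
  xyz=[
    [0.2,0,-0.8],
    [0.2,0,-0.8],
    [0.2,0,-0.8],
    [0.2,0,-0.8],
    [0,-0.05,-0.45],
  ],
  rot=[
    [0,0,0],
    [0,0,0],
    [0,0,0],
    [0,0,0],
    [0,0,0],
  ],
)

```text
time: 1.98
tool_pos: [0.4904, 0.0954, 0.0927]
tcp_rot: [0.166, 2.348, -0.102]
force: [-11.5, -50.9, 106.2]
gripper_width: 0.998
gripper_force: 39.6
```

```bash
python3 - <<'E'
from h import *
from scipy.spatial.transform import Rotation as R
o=r.get_obs(); print(o['tool_pos'],R.from_rotvec(o['tcp_rot']).as_matrix().round(3),o['qpos'])
d=snap('scene','s1'); cv2.imwrite('pics/s1c.png',cv2.resize(d['img'][140:330,165:425],None,fx=3,fy=3,interpolation=2))
E
```

```text
[0.49042325 0.09541904 0.09271233] [[-0.698  0.151  0.7  ]
 [ 0.09   0.988 -0.123]
 [-0.71  -0.023 -0.704]] [ 0.46234043 -0.09171669 -1.12711116 -0.14649506 -0.43623076  0.44688863]
```

View pics/s1c.png

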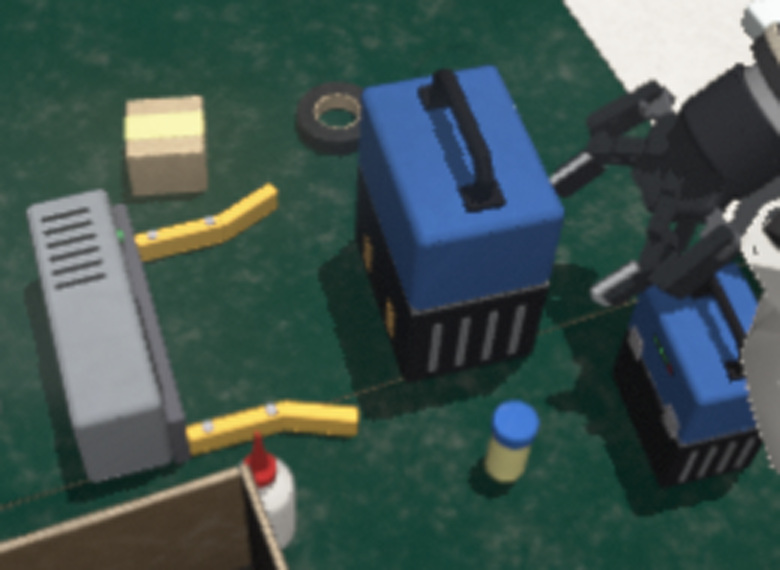

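The view shows both boxes unmoved (large box top corner still at (562,214), the small one at (650,280)), but the gripper at (690,200) drifted left. Joint 3 reached its limit and the gripper is leaning on the look-alike. I'll back straight up and use less tilt, closer to the box.

jog_arm(
  xyz=[
    [0,0,0.3],
    [0,0,0.5],
  ],
  rot=[
    [0,0,0],
    [0,0,0],
  ],
)

```text
time: 2.28
tool_pos: [0.4829, 0.0939, 0.1348]
tcp_rot: [0.157, 2.364, -0.106]
force: [-0.0, 1.2, -0.4]
gripper_width: 1.001
gripper_force: 0.0
```

jog_arm(
  xyz=[
    [-0.3,-0.1,0.5],
    [-0.3,-0.2,0.5],
    [-0.1,-0.3,0.2],
    [0,0,0],
    [0,0,0],
  ],
  rot=[
    [0,0,0],
    [0,0,0],
    [0,0,0],
    [0,0,0],
    [0,0,0],
  ],
)

```text
time: 2.9
tool_pos: [0.4417, 0.0584, 0.2071]
tcp_rot: [0.158, 2.362, -0.105]
force: [-0.8, -0.1, -0.4]
gripper_width: 1.0
gripper_force: 0.0
```

```bash
cat > t.py <<'E'
from h import *
from scipy.spatial.transform import Rotation as R
import sys
o=r.get_obs(); M=R.from_rotvec(o['tcp_rot']); psi=float(sys.argv[1]); th=np.radians(float(sys.argv[2]))
z=np.array([np.sin(th)*np.cos(psi),np.sin(th)*np.sin(psi),-np.cos(th)]); y=np.array([-np.sin(psi),np.cos(psi),0])
T=R.from_matrix(np.c_[np.cross(y,z),y,z]); d=(T*M.inv()).as_rotvec()
print(o['tool_pos'].round(4),o['qpos'].round(3),'tot rot units',(d/2/np.pi).round(4),'tilt',np.degrees(np.arccos(-M.as_matrix()[2,2])).round(1))
E
python3 t.py -0.115 40
```

```text
[0.4417 0.0584 0.2071] [ 0.409 -0.467 -0.986  0.365 -0.397  0.399] tot rot units [0.0062 0.0118 0.0047] tilt 44.5
```

jog_arm(
  xyz=[
    [0.15,0,0],
    [0.15,0,-0.3],
    [0.15,0,-0.6],
    [0.1,0,-0.6],
  ],
  rot=[
    [0.0062,0.0118,0.0047],
    [0,0,0],
    [0,0,0],
    [0,0,0],
  ],
)

```text
time: 3.4
tool_pos: [0.4749, 0.0587, 0.1159]
tcp_rot: [0.139, 2.44, -0.051]
force: [0.9, 0.5, -0.2]
gripper_width: 1.003
gripper_force: 0.0
```

```bash
python3 t.py -0.115 40
```

```text
[0.4749 0.0587 0.1159] [ 0.291 -0.232 -1.071  0.075 -0.256  0.317] tot rot units [ 0.     -0.0001 -0.0001] tilt 40.0
```

jog_arm(
  xyz=[
    [0,0,-0.3],
    [0,0,-0.3],
  ],
  rot=[
    [0,0,0],
    [0,0,0],
  ],
)

```text
time: 3.65
tool_pos: [0.4743, 0.0587, 0.0797]
tcp_rot: [0.139, 2.442, -0.052]
force: [-49.6, -14.3, -37.7]
gripper_width: 1.0
gripper_force: 0.0
```

```bash
python3 t.py -0.115 40
```

```text
[0.4743 0.0587 0.0797] [ 0.291 -0.148 -1.136 -0.071 -0.256  0.317] tot rot units [ 0.0001 -0.0004 -0.0002] tilt 39.9
```

```bash
cat > k.py <<'E'
import numpy as np
from scipy.optimize import least_squares as LS
Q=np.array([[1.182,.2133,-.035,1.3235,0],[.46234,-.09172,-1.12711,-.1465,-.43623],[.409,-.467,-.986,.365,-.397],[.291,-.232,-1.071,.075,-.256],[.291,-.148,-1.136,-.071,-.256]])
P=np.array([[.1894,.4624,.2309],[.49042,.09542,.09271],[.4417,.0584,.2071],[.4749,.0587,.1159],[.4743,.0587,.0797]])
def fk(q,c):
    a,h,L1,L2x,L2z,L3,L4=c; q1,q2,q3,q4,q5=q; u=q2-q3; f=u+q4
    rr=a+L1*np.sin(q2)+L2x*np.cos(u)-L2z*np.sin(u)+(L3+L4*np.cos(q5))*np.cos(f)
    z=h+L1*np.cos(q2)-L2x*np.sin(u)-L2z*np.cos(u)-(L3+L4*np.cos(q5))*np.sin(f)
    y=L4*np.sin(q5); c1,s1=np.cos(q1),np.sin(q1)
    return np.array([c1*rr-s1*y,s1*rr+c1*y,z])
s=LS(lambda c:np.r_[np.concatenate([fk(q,c)-p for q,p in zip(Q,P)]),1e-3*(c-[0,.3,.3,.3,0,.05,.25])],[0,.3,.3,.3,0,.05,.25]); c=s.x
if __name__=='__main__':
    print(c.round(3),(np.abs(s.fun[:15]).max()*1000).round(2))
    for psi in(-.115,0):
     for th in(30,35,40):
      for z in(.025,.035):
       o=[]
       for x in(.475,.49,.51,.55,.6,.66):
        t=np.radians(th); T=np.array([np.sin(t)*np.cos(psi),np.sin(t)*np.sin(psi),-np.cos(t)]); p=np.array([x,.056,z])
        def g(q):
            f=q[1]-q[2]+q[3]; d=np.array([np.cos(q[4])*np.cos(f),np.sin(q[4]),-np.cos(q[4])*np.sin(f)]); c1,s1=np.cos(q[0]),np.sin(q[0])
            return np.r_[(fk(q,c)-p)*10,[c1*d[0]-s1*d[1],s1*d[0]+c1*d[1],d[2]]-T]
        w=LS(g,Q[4]); o.append(tuple(w.x[1:4].round(2)) if w.cost<1e-6 else None)
       print(psi,th,z,*[tuple(map(float,v)) if v else v for v in o])
E
python3 k.py
```

```text
[ 0.003  0.241  0.483  0.39  -0.068  0.135  0.316] 0.26
-0.115 30 0.025 (0.02, -1.04, 0.02) (0.04, -1.01, 0.02) (0.08, -0.97, 0.02) (0.15, -0.88, 0.03) (0.24, -0.76, 0.06) (0.34, -0.62, 0.11)
-0.115 30 0.035 (-0.01, -1.02, 0.06) (0.02, -0.99, 0.06) (0.06, -0.95, 0.06) (0.13, -0.87, 0.07) (0.22, -0.75, 0.09) (0.32, -0.61, 0.13)
-0.115 35 0.025 (0.01, -1.13, -0.15) (0.04, -1.1, -0.15) (0.07, -1.06, -0.15) (0.14, -0.98, -0.14) (0.23, -0.86, -0.11) (0.32, -0.72, -0.06)
-0.115 35 0.035 (-0.02, -1.12, -0.1) (0.01, -1.09, -0.11) (0.05, -1.05, -0.11) (0.12, -0.96, -0.1) (0.21, -0.85, -0.08) (0.3, -0.71, -0.04)
-0.115 40 0.025 (0.03, -1.23, -0.34) (0.05, -1.2, -0.34) (0.09, -1.16, -0.34) (0.16, -1.07, -0.32) (0.23, -0.96, -0.29) (0.32, -0.82, -0.25)
-0.115 40 0.035 (-0.01, -1.21, -0.29) (0.02, -1.18, -0.29) (0.06, -1.14, -0.29) (0.13, -1.06, -0.28) (0.21, -0.95, -0.26) (0.3, -0.81, -0.22)
0 30 0.025 (0.0, -1.05, -0.01) (0.03, -1.02, -0.0) (0.07, -0.98, -0.0) (0.15, -0.89, 0.01) (0.23, -0.78, 0.04) (0.33, -0.63, 0.09)
0 30 0.035 (-0.02, -1.04, 0.03) (0.01, -1.01, 0.03) (0.05, -0.97, 0.03) (0.13, -0.88, 0.05) (0.21, -0.77, 0.07) (0.31, -0.62, 0.11)
0 35 0.025 (-0.0, -1.15, -0.18) (0.03, -1.12, -0.18) (0.06, -1.08, -0.18) (0.14, -0.99, -0.16) (0.22, -0.88, -0.13) (0.31, -0.74, -0.09)
0 35 0.035 (-0.03, -1.14, -0.13) (-0.0, -1.11, -0.14) (0.04, -1.07, -0.14) (0.11, -0.98, -0.13) (0.2, -0.87, -0.1) (0.3, -0.73, -0.06)
0 40 0.025 (0.01, -1.25, -0.38) (0.04, -1.22, -0.38) (0.08, -1.18, -0.38) (0.15, -1.09, -0.36) (0.23, -0.98, -0.33) (0.32, -0.83, -0.27)
0 40 0.035 (-0.02, -1.24, -0.33) (0.01, -1.21, -0.33) (0.05, -1.16, -0.33) (0.12, -1.08, -0.32) (0.2, -0.97, -0.29) (0.29, -0.83, -0.24)
```

jog_arm(
  xyz=[
    [0,0,0.5],
  ],
  rot=[
    [0,0,0],
  ],
)

```text
time: 3.78
tool_pos: [0.4729, 0.0583, 0.1073]
tcp_rot: [0.138, 2.447, -0.054]
force: [-0.0, -0.0, -0.2]
gripper_width: 0.999
gripper_force: 0.0
```

```bash
python3 t.py -0.115 35
```

```text
[0.4729 0.0583 0.1073] [ 0.291 -0.217 -1.083  0.056 -0.256  0.317] tot rot units [ 0.0019  0.0126 -0.0002] tilt 39.6
```

jog_arm(
  xyz=[
    [0.1,0,0],
    [0.1,0,-0.4],
    [0,-0.03,-0.4],
    [0,0,-0.4],
    [0,0,-0.12],
  ],
  rot=[
    [0.0016,0.0138,0],
    [0,0,0],
    [0,0,0],
    [0,0,0],
    [0,0,0],
  ],
)

```text
time: 4.4
tool_pos: [0.4853, 0.0566, 0.0299]
tcp_rot: [0.144, 2.531, -0.047]
force: [0.3, 0.4, 0.6]
gripper_width: 0.999
gripper_force: 0.0
```

```bash
python3 t.py -0.115 35
```

```text
[0.4853 0.0566 0.0299] [ 0.247  0.013 -1.099 -0.118 -0.204  0.3  ] tot rot units [ 0.0001 -0.0006 -0.0002] tilt 34.8
```

jog_arm(
  xyz=[
    [0.08,-0.01,0],
    [0.08,-0.01,0],
    [0.08,-0.01,0],
    [0.08,-0.01,0],
  ],
  rot=[
    [0,0,0],
    [0,0,0],
    [0,0,0],
    [0,0,0],
  ],
)

```text
time: 4.9
tool_pos: [0.5056, 0.0543, 0.0325]
tcp_rot: [0.144, 2.528, -0.045]
force: [-20.0, 3.7, 15.6]
gripper_width: 1.0
gripper_force: 10.1
```

jog_arm(
  xyz=[
    [0.12,-0.017,0.02],
    [0.14,-0.02,0],
    [0.14,-0.02,0],
    [0.14,-0.02,0],
    [0.14,-0.02,0],
  ],
  rot=[
    [0,0,0.001],
    [0,0,0.001],
    [0,0,0.001],
    [0,0,0.001],
    [0,0,0.001],
  ],
)

```text
time: 5.52
tool_pos: [0.5458, 0.0481, 0.0328]
tcp_rot: [0.105, 2.531, -0.033]
force: [-7.9, 1.1, -0.4]
gripper_width: 0.999
gripper_force: 4.2
```

```bash
python3 - <<'E'
from h import *
d=snap('scene','s2'); cv2.imwrite('pics/s2c.png',cv2.resize(d['img'][140:330,165:425],None,fx=3,fy=3,interpolation=2))
E
python3 t.py -.055 38
```

```text
[0.547  0.048  0.0334] [ 0.17   0.112 -0.982 -0.118 -0.144  0.208] tot rot units [-0.0006 -0.0084  0.0044] tilt 35.0
```

View pics/s2c.png

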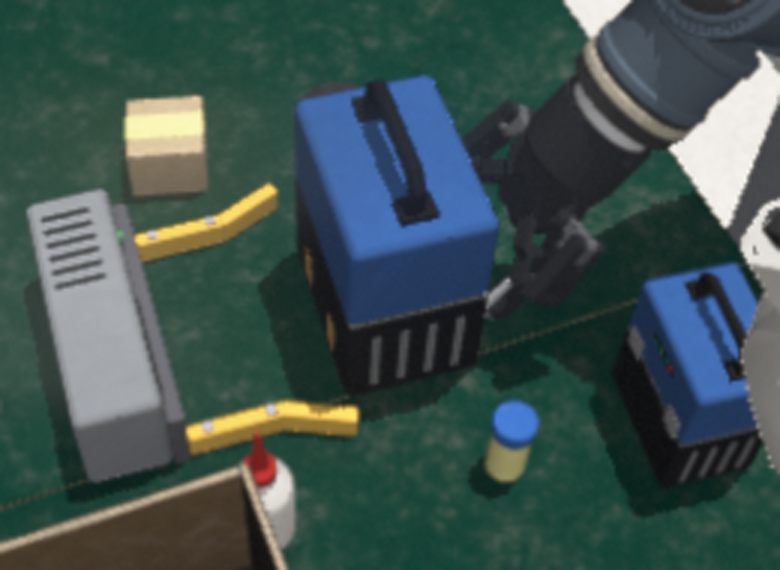

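The box slides upright, square to the fingers, with top corners at about (297,100), (433,76), (496,229) and (350,259). Tape, vial and carton are untouched. Now its pose in the bay frame.

```bash
cat > bp.py <<'E'
from h import *
def pose(f,pts,y0):
    d=pickle.load(open(f'pics/{f}.pkl','rb'))
    w=onz(d,[(p[0]/3+165-1/3,p[1]/3+y0-1/3) for p in pts],.171)[:,:2]; BR,FR,FL,BL=w
    v=(FL-FR)+(BL-BR); u=(BR-FR)+(BL-FL); c=w.mean(0); yaw=np.arctan2(-v[0],v[1])
    B=np.array([.713,.0205]); ps=-.055; R=np.array([[np.cos(ps),np.sin(ps)],[-np.sin(ps),np.cos(ps)]])
    print(w.round(3).tolist(),'c',c.round(4),'yaw',yaw.round(3),np.arctan2(u[1],u[0]).round(3),'bay',(R@(c-B)).round(4))
E
python3 -c "
from bp import *
pose('s0',[(361,58),(497,39),(563,184),(415,220)],150)
pose('s2',[(297,100),(433,76),(496,229),(350,261)],140)"
```

```text
[[0.592, -0.03], [0.497, -0.014], [0.512, 0.116], [0.611, 0.109]] c [0.5529 0.0451] yaw -0.128 -0.116 bay [-0.1612  0.0158]
[[0.636, -0.035], [0.541, -0.023], [0.557, 0.112], [0.651, 0.103]] c [0.5963 0.0391] yaw -0.114 -0.106 bay [-0.1175  0.0121]
```

jog_arm(
  xyz=[
    [0.15,-0.026,0],
    [0.15,-0.026,0],
    [0.15,-0.026,0],
    [0.15,-0.026,0],
    [0.15,-0.026,0],
  ],
  rot=[
    [0,0,0.001],
    [0,0,0.001],
    [0,0,0.001],
    [0,0,0.001],
    [0,0,0.001],
  ],
)

```text
time: 6.2
tool_pos: [0.5908, 0.0404, 0.0328]
tcp_rot: [0.065, 2.532, -0.02]
force: [-8.6, 1.0, -0.2]
gripper_width: 0.996
gripper_force: 4.4
```

```bash
python3 - <<'E'
from h import *
d=snap('scene','s3'); cv2.imwrite('pics/s3c.png',cv2.resize(d['img'][140:330,165:425],None,fx=3,fy=3,interpolation=2))
E
python3 t.py -.055 38
```

```text
[0.5921 0.0402 0.0334] [ 0.12   0.186 -0.889 -0.107 -0.097  0.14 ] tot rot units [-0.0005 -0.0084 -0.0006] tilt 35.0
```

View pics/s3c.png

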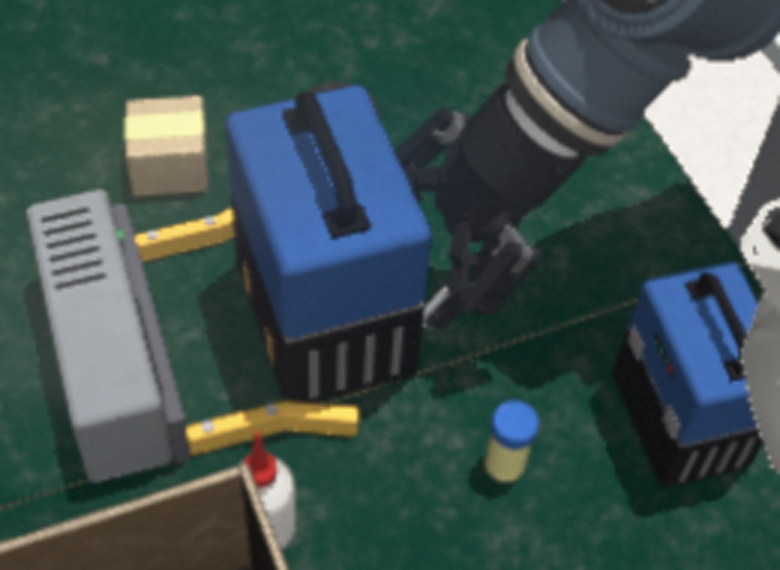

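The box is in the mouth of the bay, with top corners at about (228,116), (363,86), (430,240) and (284,276). Its base's lower left edge, at (285,395), is near the left rail.

```bash
python3 -c "
from bp import *
pose('s3',[(228,117),(363,85),(430,241),(284,276)],140)"
```

```text
[[0.684, -0.036], [0.589, -0.032], [0.599, 0.106], [0.692, 0.099]] c [0.6413 0.0342] yaw -0.067 -0.056 bay [-0.0723  0.0097]
```

jog_arm(
  xyz=[
    [0.15,-0.03,0],
    [0.15,-0.03,0],
    [0.15,-0.03,0],
    [0.15,-0.025,0],
    [0.15,-0.025,0],
  ],
  rot=[
    [0,0,0],
    [0,0,0],
    [0,0,0],
    [0,0,0],
    [0,0,0],
  ],
)

```text
time: 6.88
tool_pos: [0.6358, 0.0321, 0.0328]
tcp_rot: [0.065, 2.532, -0.02]
force: [-9.0, 1.6, 0.8]
gripper_width: 0.999
gripper_force: 4.4
```

jog_arm(
  xyz=[
    [0.1,-0.012,0],
    [0.1,-0.012,0],
    [0.08,-0.01,0],
    [0.06,-0.005,0],
  ],
  rot=[
    [0,0,0],
    [0,0,0],
    [0,0,0],
    [0,0,0],
  ],
)

```text
time: 7.38
tool_pos: [0.6561, 0.0297, 0.0328]
tcp_rot: [0.065, 2.532, -0.02]
force: [-9.5, 1.0, 0.1]
gripper_width: 1.002
gripper_force: 4.7
```

jog_arm(
  xyz=[
    [0.05,-0.004,0],
    [0.05,-0.003,0],
    [0.05,-0.003,0],
  ],
  rot=[
    [0,0,0],
    [0,0,0],
    [0,0,0],
  ],
)

```text
time: 7.75
tool_pos: [0.6632, 0.0293, 0.0321]
tcp_rot: [0.065, 2.535, -0.02]
force: [-65.3, 6.1, 48.3]
gripper_width: 1.005
gripper_force: 33.2
```

The force jumped to 65 N, so the box is against the stop. I'll back off and check.

jog_arm(
  xyz=[
    [-0.15,0.01,0],
    [-0.3,0.015,0],
    [-0.6,0.03,0],
    [-0.4,0.02,0],
    [0,0,0],
  ],
  rot=[
    [0,0,0],
    [0,0,0],
    [0,0,0],
    [0,0,0],
    [0,0,0],
  ],
)

```text
time: 8.38
tool_pos: [0.5782, 0.0337, 0.034]
tcp_rot: [0.065, 2.529, -0.02]
force: [0.9, 0.2, -0.3]
gripper_width: 1.0
gripper_force: 0.0
```

```bash
python3 - <<'E'
from h import *
d=snap('scene','s4'); e=snap('side','d4'); c=lambda i,y,x:cv2.resize(i[y:y+190,x:x+130],None,fx=3,fy=3,interpolation=2)
cv2.imwrite('pics/s4c.png',np.hstack([c(d['img'],140,165),c(e['img'],125,155)]))
E
python3 t.py -.055 38
```

```text
[0.5803 0.0338 0.0346] [ 0.107  0.161 -0.92  -0.118 -0.091  0.131] tot rot units [-0.0005 -0.0079 -0.0006] tilt 35.1
```

View pics/s4c.png

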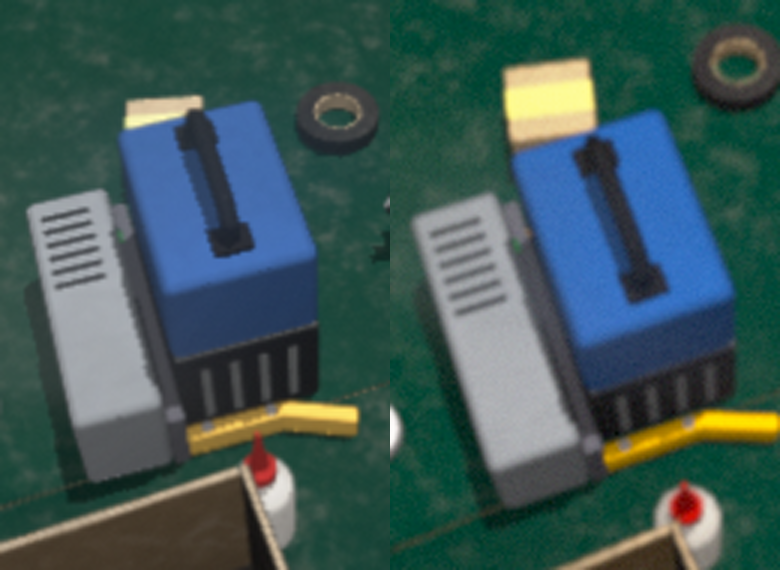

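The box stands upright against the stop, near the left rail, with the oiler, carton and tape roll in place. Scene top corners are (121,131), (258,101), (318,258) and (168,295).

```bash
python3 -c "
from bp import *
pose('s4',[(121,131),(258,100),(318,258),(168,296)],140)
a,b=[pickle.load(open(f'pics/{f}.pkl','rb')) for f in('s4','d4')]
f=lambda p,x,y:(p[0]/3+x-1/3,p[1]/3+y-1/3)
w=onz(b,[f((p-390,q),155,125) for p,q in((511,157),(659,112),(735,297),(580,347))],.171)[:,:2];print(w.round(3).tolist(),w.mean(0))"
```

```text
[[0.754, -0.049], [0.661, -0.044], [0.668, 0.094], [0.762, 0.089]] c [0.7114 0.0225] yaw -0.056 -0.054 bay [-0.0017  0.0019]
[[0.756, -0.048], [0.661, -0.041], [0.668, 0.093], [0.763, 0.086]] [0.71217712 0.02251661]
```

```bash
python3 -c "
from h import *
print(r.close_job())"
```

```text
the job is handed in; nothing more can be done
None
```

The battery box is home in the bay and the job is handed in: both cameras put it upright, about 2 mm from nominal and square to the stop, and the oiler, carton, tape roll and vial were not touched. On the first descent, though, joint 3 hit its limit and the gripper leaned on the look-alike box with about 106 N upward wrist force, without visibly moving it, and the hand-in call returned no verdict.

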